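# Load a valve spring to its reference length and lock the tester

## Robot

A 6-joint arm with a two-finger parallel gripper is mounted at the origin on a cart in front of the work surface, level with it; the furniture and walls round the work are solid. World frame = base frame: x ahead of the robot, y to its left, z up, the work surface at z = 0. Lengths are in m, angles in rad, forces in N, time in s.
With the tool pointing down it reaches from about 0.325 to 0.775 m from the base axis. Payload 5.5 kg.
Tool frame: the origin (TCP) lies at the very end of the fingers, on their centre line; the grasp point (between the pads) lies 19 mm behind it; z points along the fingers, y is the direction in which the jaws open and shut (so a half turn about z gives the same grasp; the last joint's range is limited). The gripper opens to 85 mm and grips with 20 to 120 N. Pads are 22 mm wide; open, the fingers measure 114 mm over their backs; the gripper's body (76 mm by 85 mm) begins 54 mm behind the grasp point. The pads swing forward as they close: fully open they stand 13 mm farther back than shut.
Start: joints at [1.07, 0.091, 1.231, -0, 1.82, -0.057], TCP at [0.258, 0.542, 0.231] pointing down, gripper open.
Joint ranges: [-2.87, 2.87], [-0.86, 2.18], [0.17, 2.46], [-1.51, 4.65], [0.06, 2.69], [-2.65, 2.65]. Speed limits (rad/s): [2.57, 2.57, 3.01, 3.14, 3.14, 3.14].

## Interface

Orientations are given as a unit quaternion [x, y, z, w].
In Python, from station import env gives the robot as it stands.
- The arm moves only by the shell command python3 -m creep 'ROWS' [OPENING]. ROWS is JSON, a list that holds one entry, the list of rows, each a list of 4 numbers: the shift along the world's x, y, z in cm, then the turn about the world's z in rad. In form: [[[tx, ty, tz, twist], ...]]. A call has 1 to 20 rows; each row is the pose to reach, as a shift and turn from the pose measured when the call began; what a row does not reach only later rows make up. A row lasts 1/12 s, in which the tool goes at most 41.7 mm and 7.16 degrees, less where a joint would pass 70% of its speed; a pose out of reach is approached as far as the arm can. A call with a gripper value outside its range is refused whole. OPENING is the opening, from 0 (shut) to 1 (fully open), set as the call begins (- or left out, the last holds). The fingers move at their own pace and stop on an object; the grip force is fixed at half the most. Time passes only in rows, so rows that repeat a pose let the fingers close. It gives the time, the measured TCP pose, the force and the opening at its end, in the units of the state.
- env.read_state(): the state, without advancing time (a new reading comes with each control period).
- env.capture(name): name is "scene" or "top" or "wrist"; returns (picture, depth): 400x640x3 uint8, blue, green, red; 400x640 float32, m along the optical axis (not along the pixel's ray), 0 where there is no reading.
- env.get_calibration(name): a dict with "intrinsics" (3x3 intrinsics, pixels), "xyz" and "orientation" of the camera in the world. Camera axes: x right, y up, looking along -z (the intrinsics and any distortion apply to the point x, -y, -z); pixel columns grow to the right and rows downward; lengths in m; the calibration is good to about 2 mm. A picture is of the moment at which its call begins: read the wrist's pose just before it. get_calibration takes no time and is no camera call; for the wrist camera it gives the pose at the moment of the call.
- env.hand_in(): hands the job in, once; it reports no verdict.
The state is a dict: "time": time; "joint_pos": joint angles; "joint_velocities": joint speeds; "effort": joint torques, N m; "eef_pos": TCP position; "orientation": TCP orientation; "contact_force": force on the tool from outside, world axes, zero at the start; "torque": the same for the moment, N m; "width": finger opening in m.
Only numpy, scipy, OpenCV 4.12 (cv2) and the standard library are available. Lean on these libraries where they do the work, as an engineer would, in place of code of your own. Each camera call takes 0.05 s, during which the arm holds its last target. There are 200 camera calls.

## Task

On the spring tester, turn the hexagon-headed loading screw clockwise until the pointer on the pressure plate is level with the reference finger on the ruler, without squeezing the spring well past it. Then run the hexagon jam nut under the screw head down until it is tight on the boss, so that the setting stays locked with the pointer still level. Leave the spare spring and the other things lying about where they are.

Things in the scene. Friction and masses are not known exactly. Their poses are not given: they have to be found in the camera images.
- tester: Spring tester, fixed. Grey base 150 x 170 x 14 mm; columns at y = +-62 mm; crosshead 46 (x) x 164 (y) mm, top at height 130 mm, with a round boss 36 mm across, 22 mm high in its middle. A coil spring 42 mm across stands on the plate below. Origin: centre of the base's underside; z up; the ruler is at -x. Screw, boss, nut and spring share the vertical axis through the origin.
- boss_top (a point): Centre of the top face of the boss, 152 mm above the worktop, where the jam nut seats.
- screw_head (a point): Centre of the loading screw's hexagon head, 30 mm across flats, 24 mm high, at most 209 mm above the worktop; x axis square to a flat (flats every 60 degrees). Clockwise from above lowers head and pointer 3.0 mm per rad (coarse thread), 21 mm at most. Resists with about 0.3 N m plus up to 0.1 N m of spring; stays where left; pushing it straight down does not move it.
- jam_nut (a point): Centre of the underside of the hexagon jam nut between head and boss: 50 mm across flats, 14 mm thick; x axis square to a flat. Starts 6 to 8 mm above the boss; clockwise from above lowers it 3.0 mm per rad until it stops dead on the boss. Resists with about 0.12 N m, does not turn with the screw, stays where left. At the mark 4 mm or more is left between nut and head.
- pointer (a point): Tip of the steel pointer, a 5 mm thick bar that sticks out of the pressure plate toward the ruler (-x of the tester); the point is mid-thickness. It moves up and down with the screw.
- mark (a point): Tip of the reference finger, a 5 mm thick steel bar on a dark clamp on the ruler, mid-thickness, beside the pointer's path. It is fixed; its height differs from start to start (9 to 15 mm below the pointer).
- spare_spring: Spare coil spring standing on end, 42 mm across, 65 mm high, origin at the centre of its foot; a bystander.
- ball_bearing: Ball bearing lying flat, 38 mm across, 11 mm high; a bystander.
- pocket_tape: Pocket tape measure, 28 x 50 x 41 mm; a bystander.
- tap_wrench: Tap wrench lying flat, 57 x 83 x 17 mm; a bystander.
- white_carton: Small white carton, 45 x 50 x 71 mm; a bystander.
Things that resemble listed ones, but are neither listed nor needed, are in the scene too. Of the things like the tester, leave any that is yellow; of the rest the larger one is meant.

How it is judged:
On the way, in this order (a step that is already met when the one before it is completed fails the run):
1. the pointer is level with the mark (within 2.5 mm) while the jam nut is still clear of the boss (z of pointer in the frame of mark between -0.0025 and 0.0025 m and z of jam_nut in the frame of boss_top above 0.003 m), for 0.3 s.
2. the jam nut is seated on the boss (within 1 mm), the pointer still level with the mark (z of pointer in the frame of mark between -0.0025 and 0.0025 m and z of jam_nut in the frame of boss_top below 0.001 m), for 0.2 s.
At the end, for the whole second after the job is handed in: The pointer's tip is level with the reference finger's tip within 2.5 mm, and the jam nut's underside is within 1 mm of the boss's top face (all of step 2); the robot touches nothing.
It fails at once if the spring is squeezed more than 5 mm past the mark (z of pointer in the frame of mark below -0.005 m).
It fails at once if one of the bystanders (spare spring, bearing, tape, tap wrench, carton) is moved more than 15 mm (distance of any of spare_spring, ball_bearing, pocket_tape, tap_wrench, white_carton from where it was at the start of the episode above 0.015 m).
It also fails if it takes over 72 s, if anything falls off the work surface, if the arm or the gripper's body presses on something with over 40 N, if the wrist force passes 120 N, or if a joint passes its speed limit or range.

## Working session

There is one attempt and no reset: what is moved stays moved. The work goes in short steps, Python scripts to look and compute and a shell command to move; the robot and the scene stay as the last step left them, time stands still between calls to the robot, and variables do not carry over. Pictures are saved under pics/ and viewed, about 8 in all and at most 12, crops included, and the job is handed in when it is done.

```bash
mkdir -p pics; ls; cat > h.py <<'E'
from station import env
import numpy as np, cv2
from scipy.spatial.transform import Rotation as R
def cal(n):
    c=env.get_calibration(n); return np.array(c["intrinsics"]),np.array(c["xyz"]),R.from_quat(c["orientation"]).as_matrix()
def pts(d,c):
    K,t,M=c; v,u=np.mgrid[:d.shape[0],:d.shape[1]]
    p=np.stack([(u-K[0,2])/K[0,0]*d,-(v-K[1,2])/K[1,1]*d,-d],-1)
    return p@M.T+t
def ray(u,v,c,z):
    K,t,M=c; r=M@np.array([(u-K[0,2])/K[0,0],-(v-K[1,2])/K[1,1],-1]); return t+r*(z-t[2])/r[2]
def proj(P,c):
    K,t,M=c; p=M.T@(np.array(P)-t); return K[0,2]+K[0,0]*p[0]/-p[2], K[1,2]+K[1,1]*p[1]/p[2]
E
python3 - <<'E'
from h import *
print(env.read_state())
for n in("scene","top"):
    im,d=env.capture(n); cv2.imwrite(f"pics/{n}0.png",im); np.save(f"pics/{n}0.npy",d); c=env.get_calibration(n); print(n,c)
E
```

```text
pics
{'time': 0.0, 'joint_pos': array([ 1.07026881e+00,  9.18616998e-02,  1.23188225e+00,  7.72445639e-07,
        1.81979778e+00, -5.67308358e-02]), 'joint_velocities': array([-0.0011909 , -0.00079547, -0.00042269, -0.00043631,  0.00160843,
       -0.00054359]), 'effort': array([ 2.79934584e-04, -4.58736813e+01, -4.18019915e+01, -8.16568172e-05,
        1.18414866e-02,  9.12078860e-06]), 'eef_pos': array([0.25750597, 0.54162144, 0.23015122]), 'orientation': array([ 2.20081617e-01,  9.75480975e-01, -9.36852034e-04, -2.68395373e-04]), 'contact_force': array([ 0.00453593, -0.59773137, -0.14246525]), 'torque': array([0.00600537, 0.09140409, 0.03404132]), 'width': 0.08530950737632605}
scene {'intrinsics': array([[438.92875128,   0.        , 325.20411329],
       [  0.        , 438.92875128, 203.65117731],
       [  0.        ,   0.        ,   1.        ]]), 'xyz': array([ 0.03006206, -0.72900865,  1.00314928]), 'orientation': array([ 0.37937929, -0.11589852, -0.2898807 ,  0.8709811 ])}
top {'intrinsics': array([[476.86224403,   0.        , 319.54857684],
       [  0.        , 476.86224403, 201.59435492],
       [  0.        ,   0.        ,   1.        ]]), 'xyz': array([-0.08266142, -0.24880306,  1.6818308 ]), 'orientation': array([ 0.17172287, -0.11595147, -0.52755486,  0.8238643 ])}
```

View pics/scene0.png

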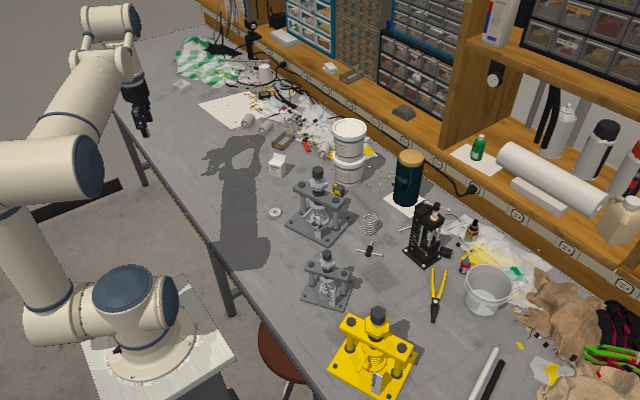

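View pics/top0.png

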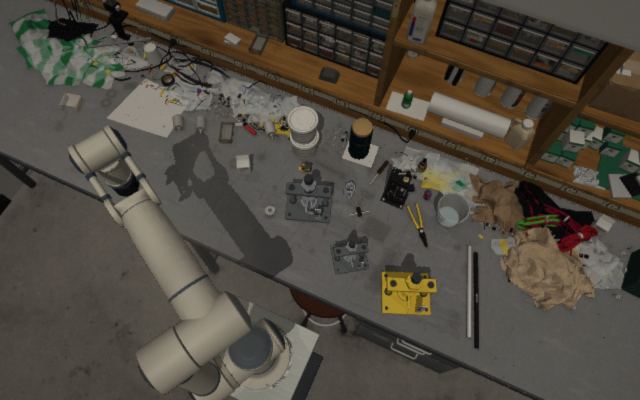

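The scene view shows four tester-like things:
- a large grey one at (318,210)
- a small grey one at (327,280)
- a yellow one at (376,350), to be left alone
- a black device at (427,235)

By the description I choose the large grey one, and I'll check it in a crop. The bearing is at (275,212), the carton at (277,165), the spare spring at (370,222), the tap wrench at (370,250) and the tape at (338,190).

```bash
python3 - <<'E'
from h import *
a=cv2.imread("pics/scene0.png")[155:250,260:390]; b=cv2.imread("pics/top0.png")[160:230,270:370]
a=cv2.resize(a,(800,585),interpolation=3)
cv2.imwrite("pics/crop1.png",a)
for n in("scene","top"):
    d=np.load(f"pics/{n}0.npy"); c=cal(n); p=pts(d,c)
    for nm,z0,z1 in(("head",.19,.215),("crosshead",.124,.134),("boss/nut",.15,.182),("base",.008,.018)):
        m=(p[...,2]>z0)&(p[...,2]<z1)
        for lo,hi in [((240,160),(370,245))] if n=="scene" else [((270,165),(345,225))]:
            mm=np.zeros_like(m); mm[lo[1]:hi[1],lo[0]:hi[0]]=m[lo[1]:hi[1],lo[0]:hi[0]]
            q=p[mm]
            if len(q): 
                r=cv2.minAreaRect((q[:,:2]*1000).astype(np.float32)); print(n,nm,len(q),q.mean(0).round(3),np.round(r[0],1),np.round(r[1],1),round(r[2],1),"zmax",q[:,2].max().round(4))
E
```

```text
scene head 67 [0.574 0.07  0.205] [576.   71.7] [19.6 32.6] 63.0 zmax 0.215
scene crosshead 436 [0.576 0.068 0.129] [578.5  77.3] [ 48.4 163.7] 19.6 zmax 0.134
scene boss/nut 196 [0.574 0.07  0.171] [577.2  74.6] [48.9 52.6] 57.1 zmax 0.1809
scene base 1269 [0.574 0.082 0.014] [617.  149.7] [365.4 325.7] 56.2 zmax 0.018
top head 24 [0.569 0.079 0.205] [572.5  79.1] [20.5 27.2] 34.5 zmax 0.2143
top crosshead 302 [0.573 0.078 0.13 ] [575.9  80.2] [ 47.9 163. ] 19.9 zmax 0.134
top boss/nut 114 [0.569 0.077 0.173] [573.5  78.6] [45.6 52.3] 21.6 zmax 0.1819
top base 720 [0.564 0.085 0.013] [611.5 104.5] [254.4 285.6] 27.0 zmax 0.018
```

View pics/crop1.png

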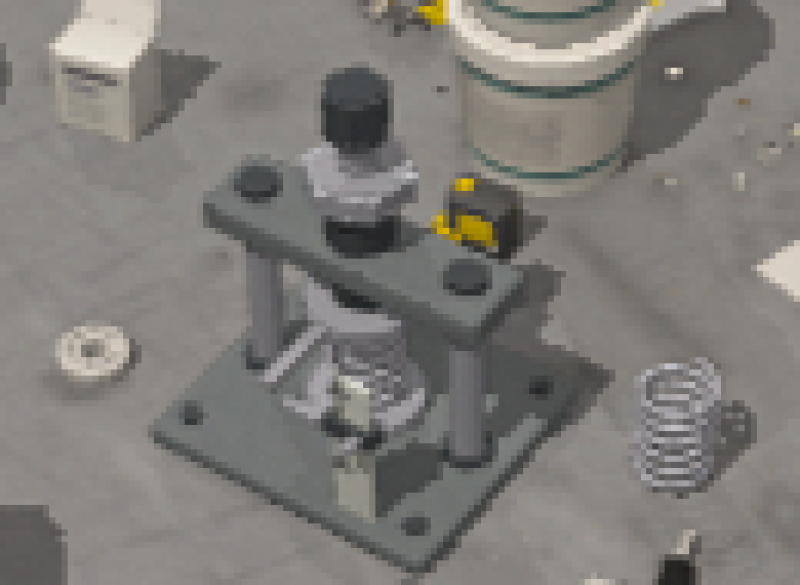

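The crop confirms the choice: grey, crosshead measured at 48 x 164 mm, ruler facing the robot, so tester yaw is about 19.7 deg. Next I get the wrist camera's mount and the heights.

```bash
python3 - <<'E'
from h import *
K,t,M=cal("wrist"); s=env.read_state(); T=R.from_quat(s["orientation"]).as_matrix()
print(K, "cam in tool",T.T@(t-s["eef_pos"]),"look dir in tool",T.T@-M[:,2], "world look",-M[:,2],"up in tool",T.T@M[:,1])
d=np.load("pics/scene0.npy"); p=pts(d,cal("scene"))
m=(np.hypot(p[...,0]-.577,p[...,1]-.078)<.03)&(p[...,2]>.135)
print(np.histogram(p[m][:,2],bins=np.arange(.135,.23,.004)))
m=(np.hypot(p[...,0]-.577,p[...,1]-.078)>.1)&(p[...,2]>.13)&(p[...,0]>.3)&(p[...,0]<.75)&(abs(p[...,1]-.15)<.25)
print("tall others",[(q.round(2).tolist()) for q in p[m][::40]])
E
```

```text
[[343.57346293   0.         318.90068534]
 [  0.         343.57346293 202.54769641]
 [  0.           0.           1.        ]] cam in tool [ 8.15467556e-02 -1.33027905e-04 -1.42596792e-01] look dir in tool [-3.16263073e-01 -3.66829264e-04  9.48671457e-01] world look [ 0.28468513 -0.13758648 -0.94869612] up in tool [ 9.48671298e-01 -8.18909050e-04  3.16262704e-01]
(array([ 8, 17, 12,  7,  5,  1, 16, 21, 26, 88, 30,  8,  6,  6,  0, 10, 18,
       10, 14, 15, 15, 47, 13]), array([0.135, 0.139, 0.143, 0.147, 0.151, 0.155, 0.159, 0.163, 0.167,
       0.171, 0.175, 0.179, 0.183, 0.187, 0.191, 0.195, 0.199, 0.203,
       0.207, 0.211, 0.215, 0.219, 0.223, 0.227]))
tall others [[0.74, 0.23, 0.21], [0.74, 0.18, 0.21], [0.74, 0.2, 0.19], [0.75, 0.18, 0.18], [0.75, 0.19, 0.16], [0.75, 0.18, 0.14]]
```

```bash
python3 -m creep '[[[0,0,3,0.1],[2,-3,6,0.2],[4,-7,7,0.3],[6,-10,7,0.4],[8,-13,7,0.5],[10,-17,7,0.6],[12,-20,7,0.7],[14,-24,7,0.79],[16,-27,7,0.79],[18,-30,7,0.79],[20,-34,7,0.79],[22,-37,7,0.79],[24,-40,7,0.79],[26,-44,7,0.79],[28.2,-47.5,7,0.79],[28.2,-47.5,7,0.79],[28.2,-47.5,7,0.79]]]'
python3 - <<'E'
from h import *
c=cal("wrist"); im,d=env.capture("wrist"); np.savez("pics/w1.npz",d=d,K=c[0],t=c[1],M=c[2]); cv2.imwrite("pics/w1.png",im)
print(env.read_state()["joint_pos"])
p=pts(d,c)
m=(p[...,2]>.216)&(p[...,2]<.226)&(d>0)&(np.hypot(p[...,0]-.577,p[...,1]-.079)<.05)
for nm,z0,z1,rr in(("head",.216,.226,.04),("nut",.168,.178,.05),("cross",.127,.133,.12)):
    m=(p[...,2]>z0)&(p[...,2]<z1)&(d>0)&(np.hypot(p[...,0]-.577,p[...,1]-.079)<rr); q=p[m]
    print(nm,len(q),q.mean(0).round(4),np.median(q[:,2]).round(4),cv2.minAreaRect((q[:,:2]*1000).astype(np.float32)))
    if nm!="cross":
        h=cv2.convexHull((q[:,:2]*1000).astype(np.float32))[:,0]; print(cv2.minEnclosingCircle(h))
        ctr=np.array(cv2.minEnclosingCircle(h)[0])
        for a in range(0,180,5): 
            u=np.array([np.cos(np.radians(a)),np.sin(np.radians(a))]); x=h@u; print((a,round(float(x.max()-x.min()),1),round(float((x.max()+x.min())/2),1)),end=" ")
        print()
E
```

```text
time: 1.52
eef_pos: [0.5401, 0.0645, 0.2988]
orientation: [-0.17, 0.985, -0.001, -0.001]
contact_force: [-0.3, 0.6, -0.1]
width: 0.0853
[ 6.01296011e-02 -3.47463740e-02  1.23752674e+00 -1.35394970e-03
  1.94023305e+00 -1.85544576e+00]
head 1401 [0.5755 0.0795 0.2213] 0.2216 ((576.85791015625, 79.97992706298828), (30.297883987426758, 33.0491943359375), 70.87071990966797)
((577.1387329101562, 80.14745330810547), 16.79323959350586)
(0, 32.3, 577.0) (5, 31.6, 581.9) (10, 30.7, 582.3) (15, 30.0, 578.0) (20, 30.6, 569.5) (25, 31.4, 556.6) (30, 32.1, 539.6) (35, 32.6, 518.5) (40, 32.9, 493.4) (45, 33.0, 464.5) (50, 32.9, 432.1) (55, 32.5, 396.4) (60, 31.9, 357.7) (65, 31.3, 316.3) (70, 30.4, 272.5) (75, 30.5, 226.8) (80, 31.5, 179.2) (85, 32.2, 130.1) (90, 32.7, 80.1) (95, 33.0, 29.5) (100, 33.4, -21.3) (105, 33.5, -71.9) (110, 33.5, -122.1) (115, 33.3, -171.4) (120, 32.8, -219.3) (125, 32.1, -265.6) (130, 31.1, -309.9) (135, 30.4, -351.5) (140, 31.0, -390.4) (145, 31.9, -426.6) (150, 32.5, -459.5) (155, 32.9, -489.0) (160, 33.0, -514.7) (165, 33.0, -536.5) (170, 33.0, -554.3) (175, 32.8, -
[... 319 characters left out ...]
8, 537.6) (35, 49.2, 517.5) (40, 50.1, 493.3) (45, 52.0, 464.5) (50, 53.6, 432.2) (55, 54.9, 396.6) (60, 55.7, 357.9) (65, 56.2, 316.5) (70, 56.3, 272.7) (75, 56.0, 226.7) (80, 55.3, 179.1) (85, 54.2, 130.0) (90, 52.7, 80.0) (95, 50.9, 29.5) (100, 50.2, -21.3) (105, 51.8, -71.9) (110, 53.3, -122.0) (115, 54.7, -171.2) (120, 55.7, -219.2) (125, 56.3, -265.4) (130, 56.5, -309.6) (135, 56.3, -351.5) (140, 55.6, -390.7) (145, 54.7, -426.8) (150, 53.3, -459.7) (155, 51.5, -489.1) (160, 50.5, -514.8) (165, 50.5, -535.8) (170, 50.3, -552.7) (175, 50.1, -565.4) 
cross 4559 [0.5734 0.0784 0.1297] 0.1297 ((576.85888671875, 79.89450073242188), (45.67228698730469, 163.3152313232422), 19.084440231323242)
```

View pics/w1.png

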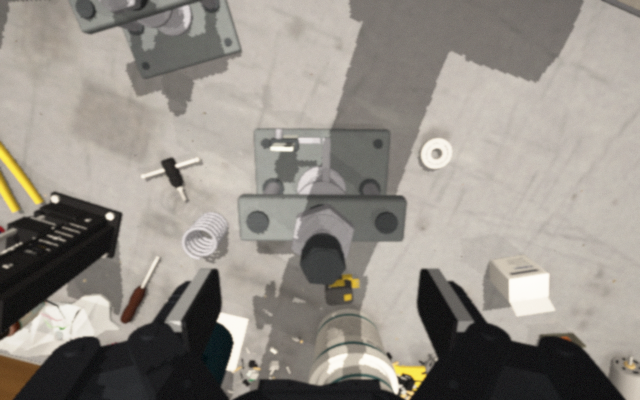

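The tester is in the middle: head at (322,258), nut at (322,222), crosshead at (322,218), ruler and finger at (285,143), pointer bar near (325,165). Axis is at (0.577, 0.080), head flats at 15/75/135 deg, nut flats at 40/100/160 deg. I'll crop the pointer area next.

```bash
python3 - <<'E'
from h import *
im=cv2.imread("pics/w1.png"); f=np.load("pics/w1.npz"); p=pts(f["d"],(f["K"],f["t"],f["M"]))
cv2.imwrite("pics/w1c.png",cv2.resize(im[125:200,260:360],(800,600),interpolation=cv2.INTER_NEAREST))
a=np.radians(19.6); X=np.array([np.cos(a),np.sin(a)]);Y=np.array([-X[1],X[0]])
q=p[...,:2]-[.577,.08]; lx=(q@X*1000).round(0).astype(int); ly=(q@Y*1000).round(0).astype(int)
print("local x/y of (320,150)",lx[150,320],ly[150,320])
for v in range(130,180,3): print(v,[int(round(z*1000)) for z in p[v,266:340:3,2]])
print(lx[140,266:340:6],ly[140,266:340:6])
E
```

```text
local x/y of (320,150) -49 -1
130 [14, 13, 13, 79, 77, 77, 12, 13, 15, 13, 13, 14, 15, 13, 12, 12, 14, 13, 13, 12, 14, 12, 13, 13, 14]
133 [13, 15, 14, 76, 79, 76, 15, 14, 15, 14, 14, 14, 14, 13, 13, 14, 14, 12, 14, 14, 14, 14, 15, 14, 14]
136 [14, 15, 13, 77, 78, 77, 26, 28, 27, 28, 28, 13, 14, 15, 13, 15, 14, 14, 13, 13, 13, 13, 13, 14, 15]
139 [17, 16, 82, 80, 80, 80, 80, 80, 79, 80, 79, 77, 77, 76, 78, 77, 78, 78, 12, 90, 89, 91, 14, 13, 13]
142 [17, 17, 81, 80, 80, 80, 80, 82, 81, 80, 82, 76, 78, 77, 77, 78, 77, 76, 14, 90, 91, 90, 13, 14, 13]
145 [17, 17, 97, 97, 97, 97, 98, 95, 97, 96, 81, 13, 13, 14, 13, 13, 14, 14, 14, 89, 89, 89, 13, 15, 14]
148 [12, 15, 107, 107, 106, 106, 107, 107, 106, 81, 80, 13, 13, 13, 14, 14, 14, 14, 14, 90, 90, 89, 12, 15, 14]
151 [12, 14, 13, 13, 13, 14, 14, 14, 13, 14, 14, 16, 14, 14, 16, 15, 12, 14, 13, 89, 89, 89, 14, 13, 13]
154 [14, 14, 14, 14, 13, 15, 14, 12, 15, 13, 14, 14, 14, 14, 13, 12, 14, 15, 15, 89, 442, 90, 14, 13, 15]
157 [13, 15, 16, 14, 15, 15, 14, 15, 13, 13, 15, 14, 14, 15, 13, 15, 15, 15, 15, 90, 89, 91, 15, 14, 14]
160 [14, 15, 14, 15, 13, 14, 12, 14, 12, 13, 14, 15, 15, 15, 14, 15, 14, 13, 14, 90, 89, 91, 15, 14, 14]
163 [13, 14, 14, 13, 14, 13, 14, 14, 14, 14, 15, 15, 14, 14, 13, 14, 14, 14, 15, 91, 91, 90, 13, 14, 12]
166 [13, 13, 13, 14, 13, 12, 15, 14, 15, 14, 13, 442, 14, 14, 16, 16, 18, 19, 21, 90, 90, 90, 13, 14, 14]
169 [15, 13, 15, 14, 14, 15, 15, 14, 15, 13, 13, 13, 13, 14, 20, 24, 24, 23, 23, 91, 90, 89, 23, 14, 13]
172 [14, 14, 15, 14, 15, 14, 13, 15, 14, 14, 15, 15, 14, 22, 22, 25, 24, 24, 24, 90, 91, 90, 24, 24, 13]
175 [12, 14, 14, 14, 12, 14, 15, 14, 15, 14, 14, 14, 24, 22, 24, 24, 25, 24, 24, 90, 89, 23, 23, 24, 24]
178 [14, 13, 17, 16, 14, 15, 14, 14, 14, 14, 12, 12, 24, 24, 24, 24, 34, 40, 41, 89, 90, 31, 22, 24, 24]
[-62 -71 -71 -71 -71 -71 -70 -70 -70 -61 -72 -61 -61] [-67 -51 -45 -39 -33 -26 -20 -14  -8  -1   5  14  21]
```

View pics/w1c.png

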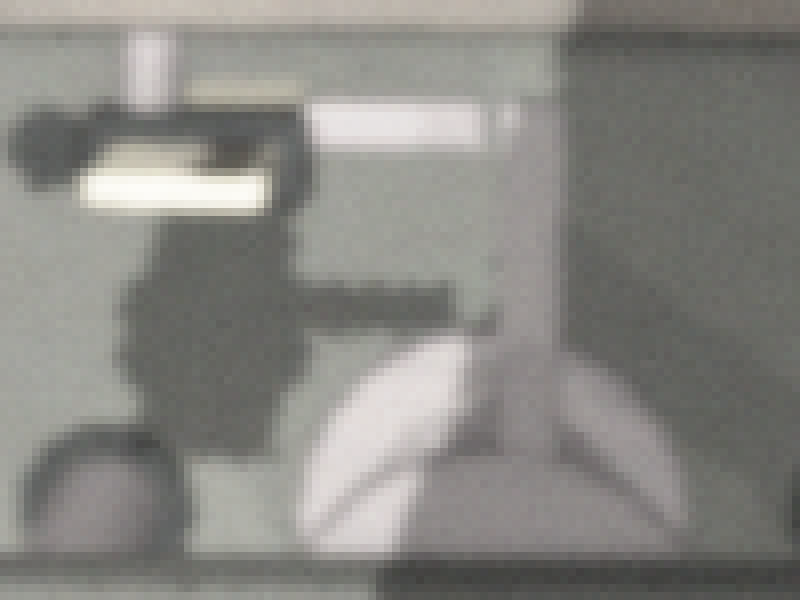

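Finger bar top is at z≈77 and pointer top at ≈90, so the drop needed is about 12.5 mm, or 4.15 rad. One stroke fits from yaw 135 deg, so I go to the head and grip it.

```bash
python3 - <<'E'
from h import *
f=np.load("pics/w1.npz"); p=pts(f["d"],(f["K"],f["t"],f["M"]))
print("finger",np.median(p[139:142,301:317,2]),"pointer tip",np.median(p[140:155,324:329,2]))
E
python3 -m creep '[[[1.2,0.5,0,0.12],[2.4,1,0,0.24],[3.6,1.55,0,0.36],[3.7,1.55,-3,0.443],[3.7,1.55,-6,0.443],[3.7,1.55,-8,0.443],[3.7,1.55,-10,0.443],[3.7,1.55,-10,0.443],[3.7,1.55,-10,0.443]]]' 1
python3 -m creep '[[[0,0,0,0],[0,0,0,0],[0,0,0,0],[0,0,0,0],[0,0,0,0],[0,0,0,0],[0,0,0,0],[0,0,0,0]]]' 0
```

```text
finger 0.07723960298375684 pointer tip 0.09001337421693173
time: 2.32
eef_pos: [0.5754, 0.0831, 0.1987]
orientation: [-0.385, 0.923, -0.0, -0.002]
contact_force: [0.3, -0.4, 0.4]
width: 0.0855
time: 2.98
eef_pos: [0.5775, 0.0815, 0.2008]
orientation: [-0.383, 0.924, -0.002, 0.001]
contact_force: [6.9, -5.7, 2.5]
width: 0.0285
```

```bash
python3 -m creep '[[[0,-0.1,-0.04,-0.12],[0,-0.1,-0.07,-0.24],[0,-0.1,-0.11,-0.36],[0,-0.1,-0.14,-0.48],[0,-0.1,-0.18,-0.6],[0,-0.1,-0.22,-0.72],[0,-0.1,-0.25,-0.84],[0,-0.1,-0.29,-0.96],[0,-0.1,-0.32,-1.08],[0,-0.1,-0.36,-1.2],[0,-0.1,-0.4,-1.32],[0,-0.1,-0.43,-1.44],[0,-0.1,-0.47,-1.56],[0,-0.1,-0.5,-1.68],[0,-0.1,-0.54,-1.8],[0,-0.1,-0.57,-1.9],[0,-0.1,-0.6,-2.0],[0,-0.1,-0.6,-2.0]]]' 0
python3 - <<'E'
from h import *
s=env.read_state(); print(s["joint_pos"][5],s["torque"])
E
```

```text
time: 4.48
eef_pos: [0.5781, 0.0802, 0.1949]
orientation: [0.572, 0.82, -0.002, -0.001]
contact_force: [2.4, -0.8, -2.8]
width: 0.0285
-0.27351780368527157 [ 0.17800493 -0.96992189 -0.27469036]
```

```bash
python3 -m creep '[[[-0.1,0,-0.04,-0.12],[-0.1,0,-0.07,-0.24],[-0.1,0,-0.11,-0.36],[-0.1,0,-0.14,-0.48],[-0.1,0,-0.18,-0.6],[-0.1,0,-0.22,-0.72],[-0.1,0,-0.25,-0.84],[-0.1,0,-0.29,-0.96],[-0.1,0,-0.32,-1.08],[-0.1,0,-0.36,-1.2],[-0.1,0,-0.4,-1.32],[-0.1,0,-0.43,-1.44],[-0.1,0,-0.47,-1.56],[-0.1,0,-0.5,-1.68],[-0.1,0,-0.54,-1.8],[-0.1,0,-0.58,-1.92],[-0.1,0,-0.61,-2.04],[-0.1,0,-0.65,-2.15],[-0.1,0,-0.65,-2.15],[-0.1,0,-0.65,-2.15]]]' 0
python3 - <<'E'
from h import *
c=cal("scene"); im,d=env.capture("scene"); p=pts(d,c)
d0=np.load("pics/scene0.npy"); p0=pts(d0,c)
a=np.radians(19.6); X=np.array([np.cos(a),np.sin(a)]);Y=np.array([-X[1],X[0]])
for n,P in(("before",p0),("after",p)):
    q=P[...,:2]-[.577,.08]; lx=q@X; ly=q@Y
    for nm,m in(("pointer",(lx<-.03)&(lx>-.085)&(abs(ly+.004)<.007)),("finger",(lx<-.055)&(lx>-.08)&(ly>-.028)&(ly<-.012))):
        m=m&(P[...,2]>.05)&(P[...,2]<.11); print(n,nm,m.sum(),np.sort(P[m][:,2]).round(4)[-12:])
E
```

```text
time: 6.15
eef_pos: [0.5771, 0.0802, 0.1884]
orientation: [0.994, -0.11, -0.0, -0.002]
contact_force: [-0.5, 1.3, -0.8]
width: 0.0286
before pointer 27 [0.0904 0.0905 0.0907 0.091  0.0912 0.0916 0.0918 0.0921 0.0922 0.0923
 0.0924 0.0933]
before finger 13 [0.0712 0.072  0.0747 0.0749 0.075  0.075  0.0755 0.0759 0.0767 0.0784
 0.0795 0.0798]
after pointer 26 [0.0781 0.0781 0.0782 0.0784 0.0785 0.079  0.079  0.0791 0.08   0.0807
 0.0815 0.0827]
after finger 12 [0.0673 0.0726 0.0731 0.074  0.0754 0.0756 0.0766 0.0769 0.0778 0.0786
 0.0787 0.0788]
```

```bash
python3 -m creep '[[[0,0,0,0],[0,0,0,0],[0,0,0,0],[0,0,0,0],[0,0,3,0],[0,0,6,0],[0,0,9,0.12],[0,0,11,0.24],[-0.5,-0.2,11,0.36],[-1,-0.4,11,0.48],[-1.5,-0.6,11,0.6],[-2,-0.7,11,0.72],[-2.5,-0.9,11,0.84],[-3,-1.1,11,0.96],[-3.7,-1.3,11,1.08],[-3.7,-1.3,11,1.2],[-3.7,-1.3,11,1.32],[-3.7,-1.3,11,1.44],[-3.7,-1.3,11,1.56],[-3.7,-1.3,11,1.68]]]' 1
python3 -m creep '[[[0,0,0,0.12],[0,0,0,0.24],[0,0,0,0.36],[0,0,0,0.48],[0,0,0,0.6],[0,0,0,0.72],[0,0,0,0.84],[0,0,0,0.96],[0,0,0,1.08],[0,0,0,1.2],[0,0,0,1.32],[0,0,0,1.44],[0,0,0,1.56],[0,0,0,1.68],[0,0,0,1.8],[0,0,0,1.92],[0,0,0,2.03],[0,0,0,2.03],[0,0,0,2.03]]]'
cat > look.py <<'E'
from h import *
import sys
n=sys.argv[1]
c=cal("wrist"); im,d=env.capture("wrist"); cv2.imwrite(f"pics/{n}.png",im)
p=pts(d,c); a=np.radians(19.6); X=np.array([np.cos(a),np.sin(a)]);Y=np.array([-X[1],X[0]])
q=p[...,:2]-[.577,.08]; lx=q@X; ly=q@Y; z=p[...,2]
for nm,m in(("pointer",(lx<-.035)&(lx>-.07)&(abs(ly+.0)<.0045)&(z>.05)&(z<.11)),("finger",(lx<-.066)&(lx>-.075)&(ly>-.027)&(ly<-.012)&(z>.065)&(z<.09)),
  ("head",(np.hypot(lx,ly)<.02)&(z>.19)&(z<.225)),("nut",(np.hypot(lx,ly)>.02)&(np.hypot(lx,ly)<.027)&(lx<-.015)&(z>.155)&(z<.18))):
    print(nm,m.sum(),np.median(z[m]).round(4) if m.any() else "", z[m].std().round(4) if m.any() else "")
m=(np.hypot(lx,ly)<.03)&(z>.160)&(z<.178); h=cv2.convexHull((p[m][:,:2]*1000).astype(np.float32))[:,0]
print("nut extents",[(b,round(float(np.ptp(h@[np.cos(np.radians(b)),np.sin(np.radians(b))])),1)) for b in (36,40,44,48,92,96,100,104,108,156,160,164,168)])
E
python3 look.py w2
```

```text
time: 7.87
eef_pos: [0.54, 0.0672, 0.2987]
orientation: [0.743, 0.669, -0.001, -0.001]
contact_force: [0.3, 0.6, 0.1]
width: 0.0852
time: 9.45
eef_pos: [0.54, 0.0671, 0.2989]
orientation: [-0.175, 0.985, -0.002, 0.001]
contact_force: [-0.2, 0.1, 0.2]
width: 0.0856
pointer 139 0.0775 0.0008
finger 91 0.0774 0.0016
head 1566 0.2089 0.0049
nut 500 0.1724 0.004
nut extents [(36, 49.4), (40, 50.2), (44, 51.7), (48, 52.9), (92, 52.1), (96, 50.7), (100, 50.2), (104, 51.5), (108, 52.6), (156, 50.6), (160, 50.2), (164, 50.5), (168, 50.6)]
```

The pointer is level (77.5 vs 77.4 mm) and the nut is clear, with flats still at 40/100/160 deg. Now I grip the nut.

```bash
python3 -m creep '[[[1.2,0.4,0,-0.1],[2.4,0.9,0,-0.178],[3.7,1.3,0,-0.178],[3.7,1.3,-3,-0.178],[3.7,1.3,-6,-0.178],[3.7,1.3,-9,-0.178],[3.7,1.3,-12,-0.178],[3.7,1.3,-13.6,-0.178],[3.7,1.3,-14.6,-0.178],[3.7,1.3,-14.6,-0.178],[3.7,1.3,-14.6,-0.178]]]' 1
python3 -m creep '[[[0,0,0,0],[0,0,0,0],[0,0,0,0],[0,0,0,0],[0,0,0,0],[0,0,0,0],[0,0,0,0]]]' 0
```

```text
time: 10.42
eef_pos: [0.5772, 0.0801, 0.1535]
orientation: [-0.086, 0.996, -0.002, 0.001]
contact_force: [0.2, 0.5, 0.6]
width: 0.0854
time: 11.0
eef_pos: [0.5778, 0.0806, 0.1558]
orientation: [-0.086, 0.996, -0.001, 0.002]
contact_force: [-0.7, 0.8, 5.8]
width: 0.0486
```

```bash
python3 -m creep '[[[0,0,-0.04,-0.12],[0,0,-0.07,-0.24],[0,0,-0.11,-0.36],[0,0,-0.14,-0.48],[0,0,-0.18,-0.6],[0,0,-0.22,-0.72],[0,0,-0.25,-0.84],[0,0,-0.29,-0.96],[0,0,-0.32,-1.08],[0,0,-0.36,-1.2],[0,0,-0.4,-1.32],[0,0,-0.43,-1.44],[0,0,-0.47,-1.56],[0,0,-0.5,-1.68],[0,0,-0.54,-1.8],[0,0,-0.58,-1.92],[0,0,-0.61,-2.04],[0,0,-0.65,-2.16],[0,0,-0.65,-2.16]]]' 0
python3 - <<'E'
from h import *
s=env.read_state(); print(s["joint_pos"][5],s["torque"])
E
```

```text
time: 12.58
eef_pos: [0.5777, 0.0804, 0.1495]
orientation: [0.84, 0.543, -0.003, -0.0]
contact_force: [-2.5, 0.6, 0.7]
width: 0.0484
0.5032852300204479 [ 0.00948118  0.29176758 -0.0892791 ]
```

Remaining is about 0.35 rad. I turn gently to the stop.

```bash
python3 -m creep '[[[0,0,-0.02,-0.08],[0,0,-0.05,-0.16],[0,0,-0.07,-0.24],[0,0,-0.09,-0.3],[0,0,-0.1,-0.36],[0,0,-0.12,-0.42],[0,0,-0.12,-0.42]]]' 0
python3 - <<'E'
from h import *
s=env.read_state(); print(s["joint_pos"][5],s["torque"])
E
```

```text
time: 13.17
eef_pos: [0.5787, 0.0818, 0.1492]
orientation: [0.933, 0.36, -0.001, -0.001]
contact_force: [3.5, 1.8, 0.9]
width: 0.0487
0.915194249556876 [ 0.39439312 -0.61783046  3.86293087]
```

The torque jumped to 3.9 N m, so the nut is on the stop. I release, rise and check.

```bash
python3 -m creep '[[[0,0,0,0.02],[0,0,0,0.02],[0,0,0,0.02],[0,0,0,0.02],[0,0,0,0.02],[0,0,3,0.02],[0,0,6,0.02],[0,0,9,0.02],[0,0,12,0.12],[0,0,14.5,0.24],[-0.5,-0.2,15,0.36],[-1,-0.4,15,0.48],[-1.5,-0.6,15,0.6],[-2,-0.7,15,0.72],[-2.5,-0.9,15,0.84],[-3,-1.1,15,0.96],[-3.7,-1.3,15,1.08],[-3.7,-1.3,15,1.2],[-3.7,-1.3,15,1.32],[-3.7,-1.3,15,1.44]]]' 1
python3 -m creep '[[[0,0,0,0.12],[0,0,0,0.24],[0,0,0,0.36],[0,0,0,0.48],[0,0,0,0.6],[0,0,0,0.72],[0,0,0,0.84],[0,0,0,0.96],[0,0,0,1.08],[0,0,0,1.2],[0,0,0,1.3],[0,0,0,1.3],[0,0,0,1.3]]]'
python3 look.py w3
python3 - <<'E'
from h import *
c=cal("wrist"); im,d=env.capture("wrist"); p=pts(d,c)
r=np.hypot(p[...,0]-.577,p[...,1]-.08); z=p[...,2]; m=(r<.027)&(r>.018)&(z>.155)&(z<.18); print(np.histogram(z[m],bins=np.arange(.155,.181,.001)))
m=(r<.015)&(z>.2)&(z<.22); print("head top",np.median(z[m]))
i=cv2.resize(im[110:310,220:440],(660,600),interpolation=3); cv2.imwrite("pics/w3c.png",i)
E
```

```text
time: 14.83
eef_pos: [0.5414, 0.0684, 0.2993]
orientation: [0.461, 0.887, -0.001, 0.0]
contact_force: [-0.1, -0.4, -0.6]
width: 0.0852
time: 15.92
eef_pos: [0.5413, 0.0682, 0.2993]
orientation: [-0.168, 0.986, -0.001, 0.001]
contact_force: [-0.1, -0.5, -1.0]
width: 0.0855
pointer 136 0.0777 0.0009
finger 104 0.0772 0.0021
head 1563 0.2089 0.0049
nut 443 0.1658 0.0033
nut extents [(36, 48.2), (40, 49.7), (44, 50.9), (48, 51.9), (92, 51.5), (96, 52.8), (100, 53.8), (104, 54.6), (108, 55.4), (156, 50.8), (160, 50.7), (164, 50.5), (168, 50.1)]
(array([ 13,  14,   9,  21,  17,  14,  15,  19,  22,  68, 235, 343, 254,
        43,   1,   0,   0,   0,   0,   0,   0,   0,   0,   0,   0]), array([0.155, 0.156, 0.157, 0.158, 0.159, 0.16 , 0.161, 0.162, 0.163,
       0.164, 0.165, 0.166, 0.167, 0.168, 0.169, 0.17 , 0.171, 0.172,
       0.173, 0.174, 0.175, 0.176, 0.177, 0.178, 0.179, 0.18 ]))
head top 0.20918705701368462
```

View pics/w3c.png

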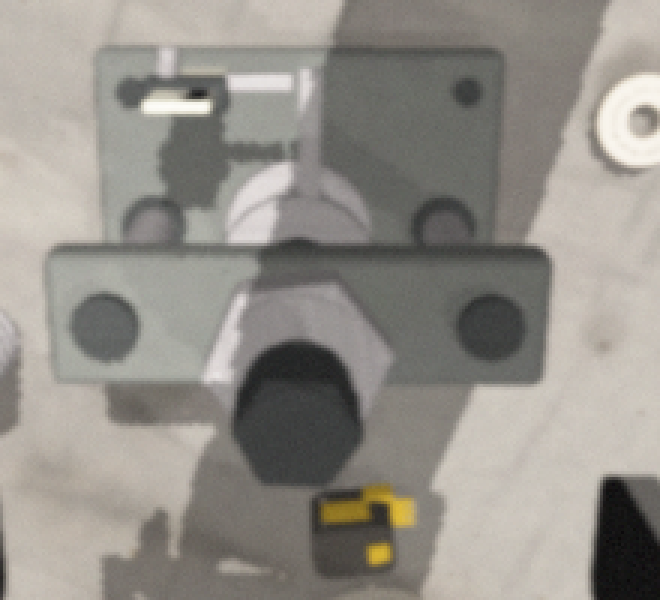

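The close view shows the nut flat on the boss. Its top is at 166.4 mm, and 166 mm is expected when seated. The pointer tip at crop (307,80) is level with the finger at (258,82), z 77.7 vs 77.2 mm. The bearing and tape are in place and the gripper is clear.

```bash
python3 -c "
from h import *
print(env.hand_in())"
```

```text
the job is handed in; nothing more can be done
None
```

I set the large grey tester to the mark and locked it, then handed the job in at about 16 s on the robot's clock. No verdict was reported.

- **Loading screw:** I turned it clockwise about 4.15 rad in one grip. With the nut still clear, the pointer was level with the finger (77.5 vs 77.4 mm, top faces).
- **Jam nut:** I ran it down about 2.57 rad until it stopped hard, with the wrist torque jumping from about 0.1 to 3.9 N m.
- **Last check, gripper open and clear:** The pointer was at 77.7 mm and the finger at 77.2 mm. The nut's top was at about 166.4 mm, where 166 mm means fully seated; that 0.4 mm is within the noise of the depth reading.
- **Bystanders:** The bearing and tape were in the last close picture and looked undisturbed. I did not re-measure the spare spring, tap wrench or carton, but the arm stayed well clear of them.

No check failed. The two clearest disagreements were the gripper width reading about 1.5 mm under the known flat sizes and the tool rising about 2 mm on each closing. Neither affected the result.

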